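# Close, lock and pump down the specimen load-lock

## Task

Get the microscope's load-lock ready, using the fingertips only: push the specimen drawer fully home, then push the orange locking slide on the chamber's roof all the way across, then press the green pump button fully down and let it go. Grasp and lift nothing, keep the specimen mount standing in its drawer, do not press the red vent button, and leave the other things on the desk where they are.

Things in the scene. Friction and masses are not known exactly. Their poses are not given: they have to be found in the camera images.
- chamber: Cream load-lock box fixed to the desk, 200 deep (x) x 200 wide (y) x 110 high, left or right of the centre line, turned up to 0.25 rad. Origin at desk level under the middle of its front face; x points into the box, away from the robot, z up. On the roof: a dark slide track 40 x 130 x 6, centred 70 behind the front face, and a round window flange 68 across, 4 high, centred 150 behind it.
- drawer (a joint): How far the drawer stands out of the chamber, m: 0 fully home (hard stop), starts 0.06 to 0.10, limit 0.12. It slides along the chamber's x axis, needs about 2 N to push, and stays where it is left.
- drawer_pad (a point): Centre of the outer face of the blue push pad (70 wide, 50 high) on the aluminium drawer front, 56 above the desk, 15 in front of the chamber's face when home. Axes as the chamber's: push along +x. The front plate is 190 wide, 12 thick, 6 to 106 above the desk; behind it a steel tray 160 long, 140 wide, its floor 26 above the desk, side walls 20 high.
- mount: Specimen mount standing loose on the tray's floor between the drawer front and the chamber: brass foot 26 across and 20 high with a dark 18 wide, 12 high top, 32 high in all, 60 g. Origin at the centre of its underside. It can tip over or slide if the drawer is slammed.
- bolt (a joint): How far the orange locking slide has been pushed, m: starts 0 to 0.01, fully across (locked) 0.05 (hard stop). It moves along the chamber's +y axis, needs about 1.5 N, and stays where it is left.
- bolt_top (a point): Centre of the top of the slide's orange grip, a block 22 x 22 and 35 high (116 to 151 above the desk) on the chamber's roof, 70 behind the front face; axes parallel to the chamber's, so push along its +y, starting from its -y side.
- panel: Cream control panel fixed to the desk on the other side from the chamber, 160 deep (x) x 180 wide (y) x 51 high. Origin at the centre of its underside. Three grey knobs (24 across, 18 high) stand along its far side, 50 beyond its centre; the green and the red button stand 70 apart on its near half, either way round.
- pump_top (a point): Centre of the top of the green pump button (28 across) in its black housing on the panel; press straight down.
- pump (a joint): Travel of the green button, m: 0 up, 0.006 fully down; springs back; fully down takes 5 N.
- vent_top (a point): Centre of the top of the red vent button, the same size as the green one, also on the panel. Not to be pressed.
- vent (a joint): Travel of the red button, m: 0 up, 0.006 fully down.
- dropper: White dropper bottle with blue cap, 34 across, 90 high, loose, standing between chamber and panel. Origin at the centre of its underside.
- mug: Blue mug, 80 across, 90 high, loose, at the left of the desk. Origin at the centre of its underside.
- jar: Amber jar, 56 across, 60 high, loose, at the right of the desk. Origin at the centre of its underside.
- mouse: Cream computer mouse, 110 x 62 x 32, loose, at the right of the desk. Origin at the centre of its underside.
- sheep: Small white sheep figurine, 90 long, 78 high, loose, at the left of the desk. Origin at the centre of its underside.
- screwdriver: Screwdriver 150 long lying loose on the desk before the dropper bottle, along its x axis. Origin at desk level near its middle.

How it is judged:
By the outcome, as a careful person would: the job done as asked, in the order asked, and still so for the second after the job is handed in, with the robot touching nothing.
It also fails if it takes over 61 s, if anything falls off the work surface, if the arm or the gripper's body presses on something with over 40 N, if the wrist force passes 120 N, or if a joint passes its speed limit or range.

## Robot

A 6-joint arm with a two-finger parallel gripper is mounted at the origin on the work surface. World frame = base frame: x ahead of the robot, y to its left, z up, the work surface at z = 0. Lengths are in m, angles in degrees, forces in N, time in s.
With the tool pointing down it reaches from about 0.35 to 0.875 m from the base axis. Payload 4.2 kg.
Tool frame: the origin (TCP) lies midway between the tips of the shut fingers; the grasp point (between the pads) lies 19 mm behind it; z points along the fingers, y is the line along which they close (so a half turn about z gives the same grasp; the last joint's range is limited). The gripper opens to 87 mm and grips with 3 to 60 N. Pads are 19 mm wide; open, the fingers measure 117 mm over their backs; the gripper's body (75 mm by 190 mm) begins 51 mm behind the grasp point.
Start: joints at [14.817, 22.042, 0.453, 0, -68.411, -14.817], TCP at [0.625, 0, 0.223] pointing down, gripper open.
Joint ranges: [-179.83, 179.83], [-69.29, 118.12], [-61.27, 80.66], [-181.25, 117.63], [-171.15, -9.14], [-177.46, 177.46]. Speed limits (degrees/s): [159.86, 159.86, 180, 180, 180, 180].

## Interface

Orientations are given as [roll, pitch, yaw] about the fixed x, y, z axes, in that order (R = Rz(yaw) Ry(pitch) Rx(roll)).
In Python, from workcell import env gives the robot as it stands. The module is installed in compiled form; this text tells all that it offers. Calls block until the motion is done:
- env.goto(position, orientation): joint-space move of the TCP to a pose.
- env.move_straight(position, rotation=None, rate=0.15, force_limit=None): straight line of the TCP; rotation=None keeps the orientation; rate is the mean speed in m/s. With force_limit (N) it stops when the force on the tool has changed by that much, and returns True; else False.
- env.set_joints(angles): joint-space move.
- env.gripper_to(opening, grasp_force=None): opening from 0.0 (shut) to 1.0 (fully open); grasp_force is the grip in N (None keeps the last); returns when the fingers have stopped.
- env.dwell(seconds).
- env.inverse_kinematics(position, orientation): joint angles nearest the present ones, or None.
- env.read_state(): the state.
- env.grab_frame(name): name is "scene" or "side" or "wrist"; returns a dict with "image" (400x640x3 uint8, blue, green, red), "fx", "fy", "cx", "cy" (pixels), "position" and "orientation" of the camera in the world. Camera axes: x right, y up, looking along -z (the intrinsics and any distortion apply to the point x, -y, -z); pixel columns grow to the right and rows downward; lengths in m; the calibration is good to about 2 mm. The wrist camera is an equidistant fisheye: a pixel r from the principal point sees the ray r / f radians off the axis. A picture is of the moment at which its call begins. There is no depth.
A pose or a line that the arm cannot do raises env.Unreachable and nothing moves.
- env.close_job(): hands the job in; it is judged then, once.
Trained networks look in a picture, given as the dict that the camera call returned (one of the last four; its "shot" number tells which), for a name from the list of things; names that differ only in an ending like _2 or _b are one class to them, and where a whole thing is asked for, a point or a joint stands for the part that bears it (a point fixed in the world has none). Each returns a list of dicts, best first, with "score" (0 to 1); they miss things now and then, are a little off and sometimes report something else, mostly with a low value. They report only what shows in the picture. A call takes as long as a camera call.
- env.search_frame(picture, thing): "xyz" ([x, y, z] in m, in world coordinates, good to about 4 mm: the middle of the surface that is visible of it).
- env.trace(picture, thing): "mask" (400x640 bool, what is visible of it).
The state is a dict: "clock": time; "joint_positions": joint angles; "qvel": joint speeds; "joint_torque": joint torques, N m; "position": TCP position; "tool_rot": TCP orientation; "force": force on the tool from outside, world axes, zero at the start; "wrist_torque": the same for the moment, N m; "opening": opening from 0.0 (shut) to 1.0 (fully open); "finger_force": force on a finger pad.
Only numpy, scipy, OpenCV 4.12 (cv2) and the standard library are available. Lean on these libraries where they do the work, as an engineer would, in place of code of your own. Each camera call takes 0.05 s, during which the arm holds its last target. There are 200 camera calls.

## Working session

There is one attempt and no reset: what is moved stays moved. The work goes in short steps, each a Python script; the robot and the scene stay as the last script left them, time stands still between calls to the robot, and variables do not carry over. Pictures are saved under pics/ and viewed, at most 10 in all, crops included, and the job is handed in when it is done.

```bash
mkdir -p pics
python3 - <<'E'
from workcell import env
import cv2,numpy as np
for cam in ["scene","side"]:
    f=env.grab_frame(cam); cv2.imwrite(f"pics/{cam}0.png",f["image"])
    print(cam,f["fx"],f["cx"],np.round(f["position"],3),np.round(f["orientation"],3))
    for t in ["chamber","drawer_pad","mount","bolt_top","panel","pump_top","vent_top","dropper","screwdriver","mug","jar","mouse","sheep"]:
        r=env.search_frame(f,t)
        print(t,[(np.round(d["xyz"],3).tolist(),round(d["score"],2)) for d in r[:2]])
print(env.read_state()["clock"])
E
```

```text
scene 450.3287890603681 312.86738079779786 [ 1.387 -0.414  0.946] [50.322  0.747 63.52 ]
chamber [([0.72, 0.169, 0.106], 0.84)]
drawer_pad [([0.525, 0.211, 0.079], 0.73)]
mount []
bolt_top [([0.664, 0.175, 0.12], 0.54)]
panel [([0.62, -0.195, 0.053], 0.94)]
pump_top [([0.543, -0.159, 0.077], 0.52), ([0.566, 0.469, 0.057], 0.39)]
vent_top [([0.558, -0.222, 0.067], 0.67)]
dropper [([0.612, -0.02, 0.045], 0.85)]
screwdriver [([0.429, 0.024, 0.024], 0.56), ([0.529, 0.212, 0.077], 0.52)]
mug [([0.566, 0.47, 0.056], 0.83), ([0.401, 0.457, 0.053], 0.25)]
jar [([0.565, -0.445, 0.052], 0.94)]
mouse [([0.412, -0.468, 0.036], 0.8)]
sheep [([0.401, 0.455, 0.051], 0.68), ([0.564, -0.448, 0.048], 0.31)]
side 476.0414541721837 316.42051608492045 [ 0.407 -1.268  1.199] [49.747  0.666 -5.823]
chamber [([0.666, 0.127, 0.092], 0.86)]
drawer_pad [([0.546, 0.202, 0.038], 0.83), ([0.55, -0.225, 0.074], 0.57)]
mount [([0.574, 0.204, 0.043], 0.6)]
bolt_top [([0.656, 0.168, 0.128], 0.58)]
panel [([0.588, -0.219, 0.05], 0.77)]
pump_top [([0.534, -0.161, 0.071], 0.42)]
vent_top [([0.548, -0.222, 0.075], 0.59)]
dropper [([0.598, -0.026, 0.047], 0.62)]
screwdriver [([0.42, 0.02, 0.015], 0.48)]
mug [([0.549, 0.46, 0.063], 0.66)]
jar [([0.546, -0.456, 0.05], 0.56)]
mouse [([0.397, -0.481, 0.033], 0.75)]
sheep [([0.386, 0.46, 0.05], 0.48)]
1.4
```

View pics/scene0.png

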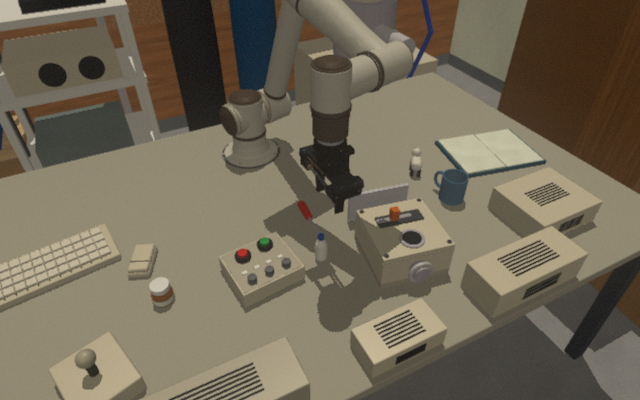

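View pics/side0.png

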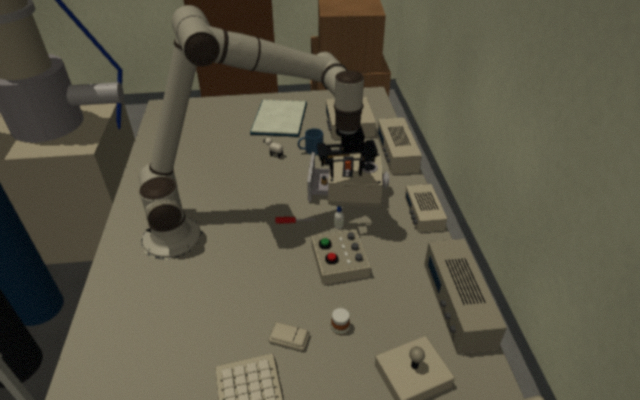

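Run:
```python
from workcell import env
import cv2,numpy as np,pickle
s=env.read_state(); print(s["tool_rot"],s["force"])
env.gripper_to(0.0)
for i,p in enumerate([[0.56,0.10,0.36],[0.50,-0.15,0.30]]):
    env.goto(p,s["tool_rot"])
    f=env.grab_frame("wrist"); cv2.imwrite(f"pics/w{i}.png",f["image"]); pickle.dump(f,open(f"w{i}.pkl","wb"))
    print(f["fx"],f["cx"],f["cy"],np.round(f["position"],3),np.round(f["orientation"],3))
    for t in ["drawer_pad","mount","bolt_top","pump_top","vent_top","dropper","screwdriver"]:
        print(t,[(np.round(d["xyz"],3).tolist(),round(d["score"],2)) for d in env.search_frame(f,t)[:2]])
for i in ["scene","side"]:
    f=env.grab_frame(i);pickle.dump(f,open(i+"1.pkl","wb")); cv2.imwrite(f"pics/{i}1.png",f["image"])
    for t in ["drawer_pad","mount","bolt_top","pump_top","vent_top"]:
        print(t,[(np.round(d["xyz"],3).tolist(),round(d["score"],2)) for d in env.search_frame(f,t)[:2]])
print(env.read_state()["clock"])
```

```text
[-1.79999191e+02  1.88884891e-03 -9.00003544e+01] [-0.75850256 -0.45784157 -0.04005977]
309.70691628693146 318.4573210887658 201.5619214834645 [0.56  0.023 0.521] [-1.60900e+01 -1.44000e-01 -1.79895e+02]
drawer_pad [([0.542, 0.176, 0.03], 0.98)]
mount [([0.569, 0.206, 0.047], 0.71)]
bolt_top [([0.658, 0.17, 0.13], 0.73)]
pump_top [([0.533, -0.146, 0.073], 0.59)]
vent_top []
dropper [([0.602, -0.013, 0.068], 0.91), ([0.66, 0.168, 0.129], 0.18)]
screwdriver [([0.422, 0.024, 0.022], 0.77), ([0.534, -0.144, 0.073], 0.52)]
309.70691628693146 318.4573210887658 201.5619214834645 [ 0.501 -0.226  0.463] [-1.61060e+01  5.90000e-02 -1.79856e+02]
drawer_pad [([0.55, -0.222, 0.07], 0.38)]
mount []
bolt_top [([0.551, -0.218, 0.069], 0.58)]
pump_top [([0.54, -0.158, 0.074], 0.58)]
vent_top [([0.549, -0.224, 0.07], 0.62)]
dropper [([0.602, -0.03, 0.014], 0.54)]
screwdriver [([0.55, -0.221, 0.07], 0.74)]
drawer_pad [([0.527, 0.209, 0.078], 0.97)]
mount []
bolt_top [([0.666, 0.175, 0.119], 0.53)]
pump_top []
vent_top []
drawer_pad [([0.555, 0.156, 0.027], 0.77)]
mount [([0.551, 0.152, 0.024], 0.73)]
bolt_top [([0.661, 0.17, 0.125], 0.41)]
pump_top [([0.696, 0.121, 0.098], 0.64), ([0.534, -0.158, 0.07], 0.51)]
vent_top [([0.572, 0.2, 0.047], 0.24)]
6.1167
```

View pics/w0.png

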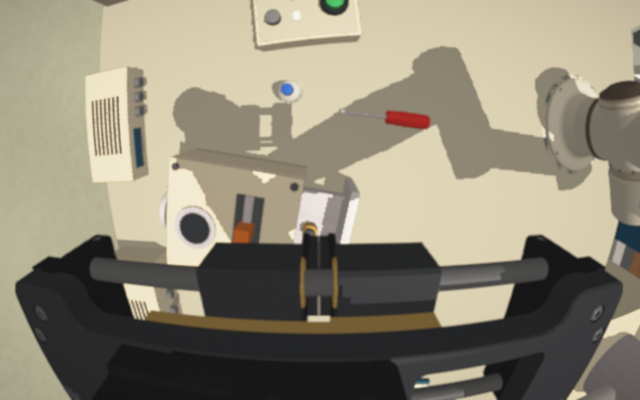

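View pics/w1.png

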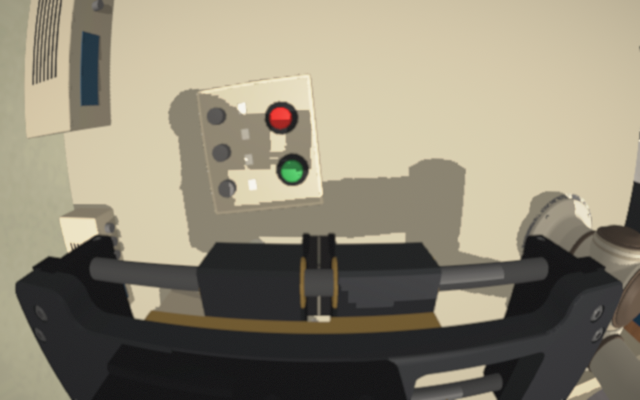

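```bash
cat > h.py <<'E'
from workcell import env
import numpy as np,cv2,pickle
from scipy.spatial.transform import Rotation as R
def ray(f,u,v,fish):
    x,y=(u-f["cx"])/f["fx"],(v-f["cy"])/f["fy"]
    if fish:
        r=np.hypot(x,y)+1e-12; d=np.array([np.sin(r)*x/r,np.sin(r)*y/r,np.cos(r)])
    else: d=np.array([x,y,1.])
    d=d*[1,-1,-1]
    return R.from_euler("xyz",f["orientation"],degrees=True).apply(d)
def at(f,u,v,z,fish=True):
    d=ray(f,u,v,fish); p=np.array(f["position"]); return p+d*(z-p[2])/d[2]
E
python3 - <<'E'
from h import *
f=pickle.load(open("w1.pkl","rb"))
print("green",at(f,292,170,.071),"red",at(f,281,117,.071))
env.goto([0.58,0.05,0.36],[180,0,-90])
env.goto([0.62,0.32,0.36],[180,0,-90])
f=env.grab_frame("wrist"); pickle.dump(f,open("w2.pkl","wb")); cv2.imwrite("pics/w2.png",f["image"])
for t in ["drawer_pad","mount","bolt_top","chamber"]:
    print(t,[(np.round(d["xyz"],3).tolist(),round(d["score"],2)) for d in env.search_frame(f,t)[:2]])
g=env.grab_frame("scene"); pickle.dump(g,open("s2.pkl","wb"))
E
```

```text
green [ 0.53486836 -0.15502446  0.071     ] red [ 0.54802658 -0.2232211   0.071     ]
drawer_pad [([0.54, 0.218, 0.029], 0.57)]
mount [([0.576, 0.218, 0.045], 0.47)]
bolt_top [([0.66, 0.183, 0.12], 0.71)]
chamber [([0.662, 0.197, 0.11], 0.92)]
```

View pics/w2.png

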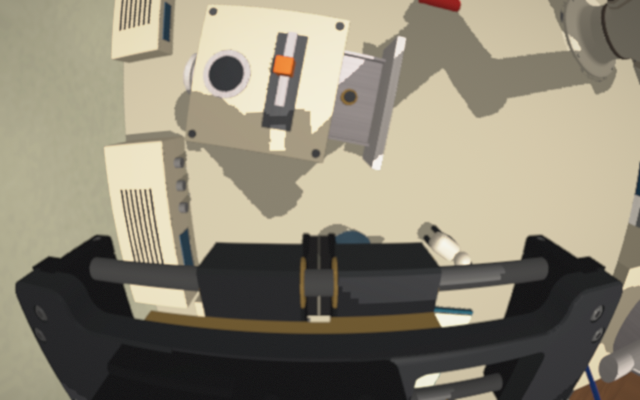

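Run:
```python
from h import *
f=pickle.load(open("w2.pkl","rb"))
P=lambda u,v,z:np.round(at(f,u,v,z),4)[:2]
c=[P(*q,.110) for q in [(350,18),(323,162),(186,138),(207,4)]]
print("roof FR FL BL BR",c)
t=[P(*q,.116) for q in [(275,31),(307,38),(292,130),(262,125)]]; print("track",t,"mean",np.mean(t,0))
print("flange",P(227,74,.114))
print("grip",P(284,66,.151),"plate",P(404,38,.106),P(378,168,.106),"mount",P(349,97,.058))
for a,b in [(c[1],c[0]),(c[2],c[3]),(t[2],t[1]),(t[3],t[0]),(P(378,168,.106),P(404,38,.106))]:
    d=a-b; print("yaw from y-axis",np.arctan2(-d[0],d[1]))
for a,b in [(c[3],c[0]),(c[2],c[1])]:
    d=a-b; print("yaw from x",np.arctan2(d[1],d[0]),np.hypot(*d))
```

```text
roof FR FL BL BR [array([0.5786, 0.1079]), array([0.6142, 0.3057]), array([0.8074, 0.2678]), array([0.7753, 0.0753])]
track [array([0.677 , 0.1279]), array([0.6352, 0.1391]), array([0.6549, 0.262 ]), array([0.6946, 0.2546])] mean [0.665425 0.1959  ]
flange [0.7422 0.1831]
grip [0.6611 0.1825] plate [0.5041 0.1309] [0.5381 0.314 ] mount [0.5752 0.215 ]
yaw from y-axis -0.1780733503600097
yaw from y-axis -0.1652329163159524
yaw from y-axis -0.15894085859916174
yaw from y-axis -0.13802753273434618
yaw from y-axis -0.18359970002854956
yaw from x -0.16424168557890167 0.19938317381363954
yaw from x -0.1937099504796901 0.1968823252605475
```

```bash
cat >> h.py <<'E'
YAW=-0.174; O=np.array([.5954,.2066,0])
C=lambda x,y,z: (O+R.from_euler("z",YAW).apply([x,y,z])).tolist()
def loc(): 
    s=env.read_state(); return np.round(R.from_euler("z",-YAW).apply(np.array(s["position"])-O),4), np.round(s["force"],1), s["clock"]
YD=np.degrees(YAW)
E
python3 - <<'E'
from h import *
rot=[180,0,180+YD]
env.goto(C(-.16,0,.22),rot); print(loc())
env.move_straight(C(-.16,0,.058),rate=.15); print(loc())
print(env.move_straight(C(-.0,0,.058),rate=.035,force_limit=10),loc())
E
```

```text
(array([-0.1596,  0.0005,  0.2204]), array([ 0.3,  0.7, -0.1]), 9.9917)
(array([-0.1596,  0.0006,  0.0587]), array([ 1. ,  1.1, -0.5]), 11.225)
True (array([-0.0256, -0.0006,  0.0572]), array([ 0.1, -0.4,  0.3]), 14.5583)
```

Run:
```python
from h import *
print(env.move_straight(C(-.0,0,.058),rate=.03,force_limit=18),loc())
env.move_straight(C(-.06,0,.058),rate=.1)
env.move_straight(C(-.08,0,.24),rate=.25)
env.goto(C(.07,-.052,.24),[180,0,-90+YD])
f=env.grab_frame("wrist"); cv2.imwrite("pics/w3.png",f["image"]); pickle.dump(f,open("w3.pkl","wb"))
print(loc(),[(np.round(d["xyz"],3).tolist(),round(d["score"],2)) for d in env.search_frame(f,"bolt_top")[:2]])
f=env.grab_frame("scene"); cv2.imwrite("pics/s3.png",cv2.resize(f["image"][120:320,280:520],None,fx=3,fy=3))
```

```text
True (array([-0.0258, -0.0018,  0.0559]), array([ 0. ,  1.1, -0.1]), 14.9417)
(array([ 0.0698, -0.0519,  0.2396]), array([-0.5,  0.3, -0.1]), 17.95) [([0.679, 0.137, 0.111], 0.18)]
```

View pics/s3.png

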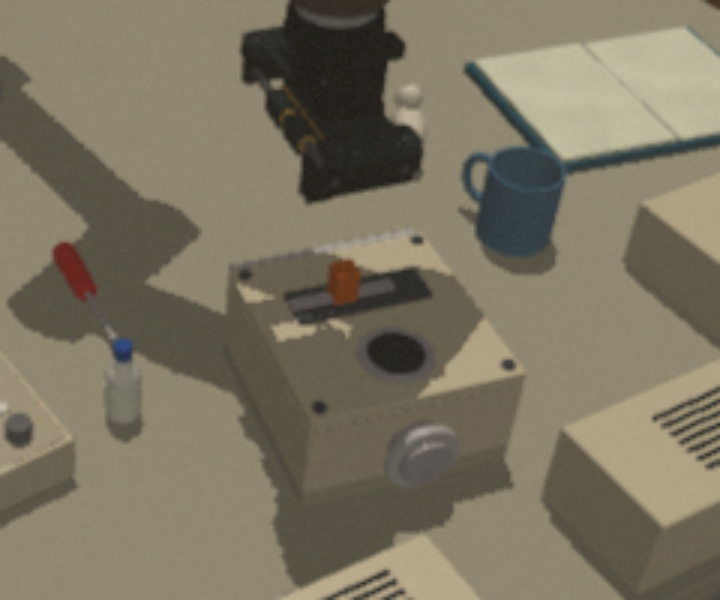

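Run:
```python
from h import *
env.move_straight(C(.07,-.056,.13),rate=.12); print(loc())
print(env.move_straight(C(.07,.06,.13),rate=.04,force_limit=10),loc())
print(env.move_straight(C(.07,.06,.13),rate=.03,force_limit=18),loc())
env.move_straight(C(.07,-.02,.13),rate=.15)
env.move_straight(C(.07,-.05,.24),rate=.25)
p=[.5349,-.155]
env.goto([p[0],p[1]+.03,.24],[180,0,-90])
env.goto([*p,.15],[180,0,-90])
f=env.grab_frame("scene"); cv2.imwrite("pics/s4.png",cv2.resize(f["image"][120:320,200:460],None,fx=3,fy=3))
for t in ["bolt_top","pump_top"]: print([(np.round(d["xyz"],3).tolist(),round(d["score"],2)) for d in env.search_frame(f,t)[:2]])
print(loc())
```

```text
(array([ 0.0706, -0.0557,  0.131 ]), array([0.6, 0.5, 0.5]), 19.1167)
True (array([0.0698, 0.0052, 0.1295]), array([-0.4, -2.6,  0.7]), 20.725)
True (array([0.0691, 0.005 , 0.1285]), array([ 0.2, -0.5,  0.8]), 21.3417)
[([0.675, 0.216, 0.116], 0.75)]
[([0.541, -0.156, 0.072], 0.56)]
(array([ 0.005 , -0.3657,  0.1524]), array([ 0.2,  0. , -0.2]), 24.025)
```

View pics/s4.png

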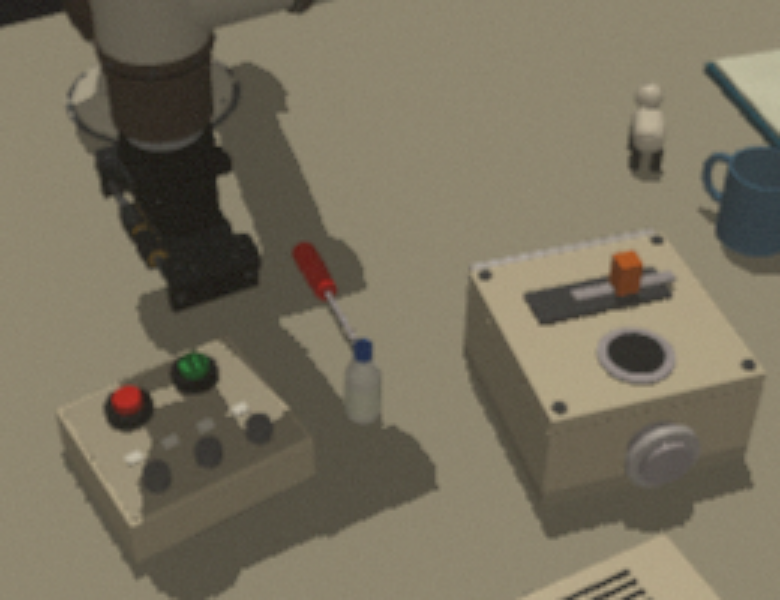

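Run:
```python
from h import *
p=[.536,-.1555]
print(env.move_straight([*p,.04],rate=.03,force_limit=2),loc())
print(env.move_straight([*p,.04],rate=.02,force_limit=14),loc())
env.dwell(.2);print(loc())
env.move_straight([*p,.15],rate=.1)
f=env.grab_frame("wrist"); cv2.imwrite("pics/w5.png",f["image"])
env.move_straight([*p,.25],rate=.2)
f=env.grab_frame("scene"); cv2.imwrite("pics/s5.png",cv2.resize(f["image"][120:320,200:460],None,fx=3,fy=3))
print(loc())
```

```text
True (array([ 0.0038, -0.3668,  0.0704]), array([-0.1,  1.1,  3.3]), 26.4)
True (array([ 0.0038, -0.3668,  0.0675]), array([-1. ,  1.3,  5. ]), 26.9333)
(array([ 0.0038, -0.3669,  0.0675]), array([-1.1,  1.5,  5. ]), 27.1333)
(array([ 0.003 , -0.3669,  0.2479]), array([-0.2, -0.1, -0.7]), 28.8583)
```

View pics/s5.png

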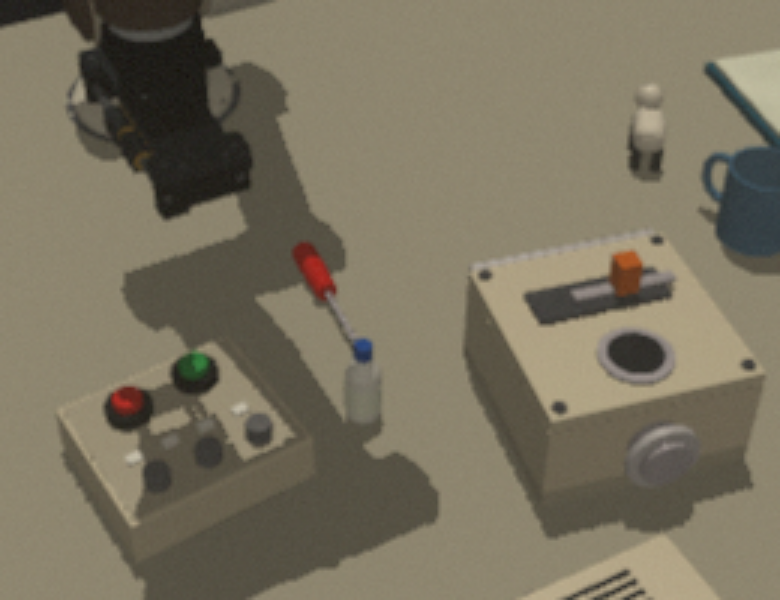

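Run:
```python
from h import *
p=[.536,-.1555]
env.move_straight([*p,.082],rate=.15)
for z in np.arange(.077,.060,-.001):
    h=env.move_straight([*p,z],rate=.02); s=env.read_state()
    print(round(z,4),round(s["position"][2],4),round(s["force"][2],1))
    if s["force"][2]>18: break
env.move_straight([*p,.15],rate=.1); env.move_straight([*p,.25],rate=.2)
print(loc())
```

```text
0.077 0.077 0.7
0.076 0.076 0.1
0.075 0.0749 1.4
0.074 0.0739 0.0
0.073 0.0732 0.7
0.072 0.0722 2.1
0.071 0.0711 2.5
0.07 0.0701 2.6
0.069 0.0691 3.3
0.068 0.0681 4.7
0.067 0.0674 7.0
0.066 0.0673 12.3
0.065 0.0672 16.2
0.064 0.0672 20.8
(array([ 0.0032, -0.3668,  0.2484]), array([ 0.2, -0.3, -0.6]), 35.4333)
```

```bash
python3 -c "
from h import *
env.dwell(.3); print(env.close_job())"
```

```text
the job is handed in; nothing more can be done
None
```

The job is handed in: the drawer is home and the slide fully across, both against hard stops, and the green button was pressed its full 6 mm and released. I pressed it twice, the second time to check its travel. The mount is out of sight in the closed chamber, so I couldn't confirm it is still standing, but the drawer went in slowly (35 mm/s).

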